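# Walk a heavy power unit into its power dock

### The arm

A 6-joint arm with a two-finger parallel gripper is mounted at the origin on a cart in front of the work surface, level with it; the furniture and walls round the work are solid. World frame = base frame: x ahead of the robot, y to its left, z up, the work surface at z = 0. Lengths are in m, angles in rad, forces in N, time in s.
With the tool pointing down it reaches from about 0.425 to 0.95 m from the base axis. Payload 3.5 kg.
Tool frame: the origin (TCP) lies at the very end of the fingers, on their centre line; the grasp point (between the pads) lies ctrl.pinch_z behind it (ctrl.pinch_z is the distance from the TCP to the grasp point, in m); z points along the fingers, y is the line along which they close (so a half turn about z gives the same grasp; the last joint's range is limited). The gripper opens to 85 mm and grips with 20 to 120 N. Pads are 22 mm wide; open, the fingers measure 114 mm over their backs; the gripper's body (76 mm by 85 mm) begins 54 mm behind the grasp point. The pads swing forward as they close: fully open they stand 13 mm farther back than shut.
Start: joints at [-1.327, 0.286, 1.577, -0, 1.279, -0.15], TCP at [0.259, -0.623, 0.199] pointing down, gripper open.
Joint ranges: [-2.77, 2.77], [-0.9, 2.22], [0.21, 2.48], [-1.53, 4.67], [0.24, 2.81], [-2.84, 2.84]. Speed limits (rad/s): [2.79, 2.79, 3.14, 3.14, 3.14, 3.14].

### API

Orientations are given as a unit quaternion [x, y, z, w].
In Python, from plant import ctrl gives the robot as it stands.
- The arm moves only by the tool inch_along, called after "Emit:" by a JSON object that holds its "api" and its "payload". Schema: {"type":"object","properties":{"plan":{"type":"array","items":{"type":"array","prefixItems":[{"type":"array","items":{"type":"number"},"minItems":3,"maxItems":3},{"type":"array","items":{"type":"number"},"minItems":3,"maxItems":3},{"type":"number"}],"minItems":3,"maxItems":3},"minItems":1,"maxItems":10},"grip_n":{"type":"number"},"only":{"type":"string"},"quiet":{"type":"boolean"},"lines":{"type":"string"}},"required":["plan"],"additionalProperties":false}. plan is a list of rows, 1 to 10 of them, each written [[dx, dy, dz], [rx, ry, rz], opening]: dx, dy, dz in shares of 0.75 m (1.0 is 0.75 m), then a rotation vector rx, ry, rz in normalised numbers (1 is pi/2 rad), then the opening from 0.0 (shut) to 1.0 (fully open); each row is the pose to reach, as a shift and turn from the pose commanded when the call began, along the tool's axes at that moment; what a row does not reach only later rows make up. A row lasts 1/8 s, in which the tool goes at most 0.0625 m and 0.188 rad, less where a joint would pass 70% of its speed; a pose out of reach is approached as far as the arm can. The fingers move at their own pace and stop on an object; grip_n is the grip in N (left out, the last holds). Time passes only in rows, so rows that do not move let the fingers close. The tool returns the time, the measured TCP pose, the force, the opening and the grip force at its end. only (a regular expression) keeps the lines of the reply that match it, lines (a string "A,B") keeps lines A to B, and quiet returns only ok. Input that does not fit is refused with a message, and nothing moves.
- ctrl.get_state(): the state, without advancing time (a new reading comes with each control period).
- ctrl.read_camera(name): name is "scene" or "top"; returns a dict with "pixels" (400x640x3 uint8, red, green, blue), "camera_matrix" (3x3 intrinsics, pixels), "xyz" and "orientation" of the camera in the world. Camera axes: x right, y down, z forward; pixel columns grow to the right and rows downward; lengths in m; the calibration is good to about 2 mm. A picture is of the moment at which its call begins. There is no depth.
- ctrl.sign_off(): hands the job in; it is judged then, once.
Trained networks look in the newest picture that a camera, given by its name, has taken for a name from the list of things; names that differ only in an ending like _2 or _b are one class to them, and where a whole thing is asked for, a point or a joint stands for the part that bears it (a point fixed in the world has none). Each returns a list of dicts, best first, with "conf" (0 to 1); they miss things now and then, are a little off and sometimes report something else, mostly with a low value. They report only what shows in the picture. A call takes as long as a camera call.
- ctrl.recognise(camera, thing): "position" ([x, y, z] in m, in world coordinates, good to about 4 mm: the middle of the surface that is visible of it).
- ctrl.masks_of(camera, thing): "region" (400x640 bool, what is visible of it).
- ctrl.mark_of(camera, thing): "position" ([x, y, z] in m, in world coordinates, good to about 4 mm: a listed point, or the origin of a listed thing).
The state is a dict: "time": time; "qpos": joint angles; "dq": joint speeds; "joint_efforts": joint torques, N m; "eef_pos": TCP position; "tcp_rot": TCP orientation; "contact_force": force on the tool from outside, world axes, zero at the start; "wrist_torque": the same for the moment, N m; "opening": opening from 0.0 (shut) to 1.0 (fully open); "finger_force": force on a finger pad.
Only numpy, scipy, OpenCV 4.12 (cv2) and the standard library are available. Lean on these libraries where they do the work, as an engineer would, in place of code of your own. Each camera call takes 0.05 s, during which the arm holds its last target. There are 200 camera calls.

### The job

Walk the heavy power unit into its power dock by pushing its near long face at alternate ends, left end first as the robot sees it, so that each end in turn swings a good 3 cm ahead of the other; it is too heavy to lift or to shove straight, and no push may exceed 24 N. Finish with it standing roughly central in the dock and squared up against the stop, so that both sprung contacts are pressed almost fully in, then let go of it. Do not disturb the reel, the tape roll or the bottle.

Things in the scene. Friction and masses are not known exactly. Their poses are not given: they have to be found in the camera images.
- power_unit: Dark transformer unit, box 100 (x) by 220 (y) by 75 mm high, 4.8 kg, yellow plate on top, red terminal cover at its +y end, black at -y. Origin: centre of the underside; z up, +x faces the dock, +y its left end. Nylon feet at x +-18, y +-55 mm: an end swings about a point 40 mm past the middle. Sliding it straight takes 25 to 35 N; a swing, pushed 100 mm off the middle, about half.
- power_unit_diag (a point): Middle of the power unit's top, 76 mm above its underside; axes those of the power unit turned 45 degrees anticlockwise about z. The angle from the dock's x axis to its x axis is 45 degrees when the power unit is square to the dock, less when the left (+y) end is ahead, more when the right end is; the sine of the difference times 220 mm is one end's lead over the other.
- dock: Grey power dock fixed to the bench: back stop 55 mm high, 270 mm wide, 30 mm thick, with a low horn (30 mm high, 14 mm thick) at y +-149 mm reaching 36 mm before the stop face. Origin: middle of the stop face, at the bench; x points away from the robot into the stop (face at x = 0), y left, z up. Fully home, the power unit's origin is at x = -50 mm, y near 0.
- contact_left (a joint): Left sprung brass contact of the dock, 22 mm wide, 30 mm above the bench at y = +65 mm of the dock; it stands 8 mm proud of the stop face. Value in m: 0 out, 0.008 flush with the stop face; about 1 N to press in, far too little to push the power unit back.
- contact_right (a joint): The same at y = -65 mm, the right contact.
- solder_reel: Reel of solder wire with grey flanges, 66 mm across, 56 mm high, standing to the to the right of the dock; origin at the centre of its underside. Bystander.
- tape_roll: Roll of black tape lying flat, 62 mm across, 19 mm high, to the right of the dock; origin at the centre of its underside. Bystander.
- white_bottle: White squeeze bottle with a red spout, 49 mm across, 127 mm high, to the right of the dock; origin at the centre of its underside. Bystander.

How it is judged:
On the way, in this order (a step that is already met when the one before it is completed fails the run):
1. the left end of the power unit is swung at least 22 mm ahead of the right end (0.10 rad to the dock) (angle between the x axis of power_unit_diag and the x axis of dock, either way round below 0.6854 rad), for 0.1 s.
2. then the right end is swung at least 22 mm ahead of the left end (angle between the x axis of power_unit_diag and the x axis of dock, either way round above 0.8854 rad), for 0.1 s.
At the end, for the whole second after the job is handed in: both dock contacts are pressed in more than 4.5 mm of their 8 mm (the power unit is within 3.5 mm of the stop at both), the power unit's middle is within 25 mm of the dock's middle sideways, and it stands level on the bench at rest (value of joint each of contact_left, contact_right above 0.0045 m and y of power_unit in the frame of dock between -0.025 and 0.025 m and angle between power_unit's own z axis and vertical below 0.05 rad and height (world z) of power_unit below 0.005 m and linear speed of power_unit below 0.01 m/s); the robot touches nothing.
It fails at once if the robot pushes the power unit with more than 24 N (contact force between any of the fingers, the arm and power_unit above 24 N).
It fails at once if the power unit is lifted more than 15 mm or tipped more than 0.15 rad (height (world z) of power_unit above 0.015 m or angle between power_unit's own z axis and vertical above 0.15 rad).
It fails at once if the reel, the tape roll or the bottle is moved more than 20 mm (distance of any of solder_reel, tape_roll, white_bottle from where it was at the start of the episode above 0.02 m).
It also fails if it takes over 72 s, if anything falls off the work surface, if the arm or the gripper's body presses on something with over 40 N, if the wrist force passes 120 N, or if a joint passes its speed limit or range.

## Working session

There is one attempt and no reset: what is moved stays moved. The work goes in short steps, Python scripts to look and compute and a tool call to move; the robot and the scene stay as the last step left them, time stands still between calls to the robot, and variables do not carry over. Pictures are saved under pics/ and viewed, at most 10 in all, crops included, and the job is handed in when it is done.

```bash
ls; mkdir -p pics
```

Create h.py:
```python
from plant import ctrl
import numpy as np, cv2
from scipy.spatial.transform import Rotation as R
def shot(cam,name=None):
    c=ctrl.read_camera(cam)
    if name: cv2.imwrite('pics/'+name,c['pixels'][:,:,::-1])
    return c
```

Run:
```python
from h import *
for cam in ['scene','top']:
    c=shot(cam,cam+'0.png'); print(cam,c['camera_matrix'],c['xyz'],c['orientation'])
    for t in ['power_unit','power_unit_diag','dock','solder_reel','tape_roll','white_bottle']:
        print(t,[(np.round(d['position'],3),round(d['conf'],2)) for d in ctrl.mark_of(cam,t)[:2]])
print(ctrl.get_state())
```

```text
pics
scene [[473.92696237   0.         331.27206441]
 [  0.         473.92696237 203.31895839]
 [  0.           0.           1.        ]] [ 0.30195529 -0.49511845  0.687385  ] [ 0.8700847  -0.27320049  0.11765476 -0.39302857]
power_unit [(array([ 0.56 ,  0.16 , -0.001]), 0.59)]
power_unit_diag [(array([0.563, 0.161, 0.074]), 0.71)]
dock [(array([ 0.69 ,  0.195, -0.   ]), 0.7)]
solder_reel [(array([ 0.637, -0.062,  0.003]), 0.67)]
tape_roll [(array([ 0.764, -0.101,  0.001]), 0.66)]
white_bottle [(array([ 0.762, -0.01 , -0.   ]), 0.59)]
top [[458.83156869   0.         327.40281273]
 [  0.         458.83156869 194.41378577]
 [  0.           0.           1.        ]] [0.50869208 0.09626348 1.15026444] [ 0.70841995 -0.70133627  0.05821493 -0.05366219]
power_unit [(array([ 0.559,  0.163, -0.001]), 0.68)]
power_unit_diag [(array([0.565, 0.165, 0.072]), 0.68)]
dock [(array([ 0.688,  0.195, -0.003]), 0.69)]
solder_reel [(array([ 0.642, -0.068, -0.004]), 0.69)]
tape_roll [(array([ 0.762, -0.099,  0.   ]), 0.74)]
white_bottle [(array([ 0.759, -0.007, -0.001]), 0.6)]
{'time': 0.7, 'qpos': array([-1.32702901e+00,  2.86250322e-01,  1.57668640e+00,  2.53303274e-05,
        1.27859584e+00, -1.50030479e-01]), 'dq': array([ 9.01383774e-04,  1.03057322e-03,  5.62701119e-05, -7.17915256e-04,
       -1.17708939e-03,  1.85176314e-03]), 'joint_efforts': array([ 2.75799403e-04, -4.05818224e+01, -2.92859566e+01, -3.61958314e-05,
        4.55073196e-04,  5.29343929e-07]), 'eef_pos': array([ 0.25901013, -0.6233247 ,  0.1992654 ]), 'tcp_rot': array([9.80678671e-01, 1.95625516e-01, 1.35227886e-05, 2.94445119e-05]), 'contact_force': array([-1.09708268,  0.62461768, -0.25693969]), 'wrist_torque': array([-0.03706786, -0.01588804, -0.00571665]), 'finger_force': 0.0, 'opening': 0.9989263527588916}
```

View pics/top0.png

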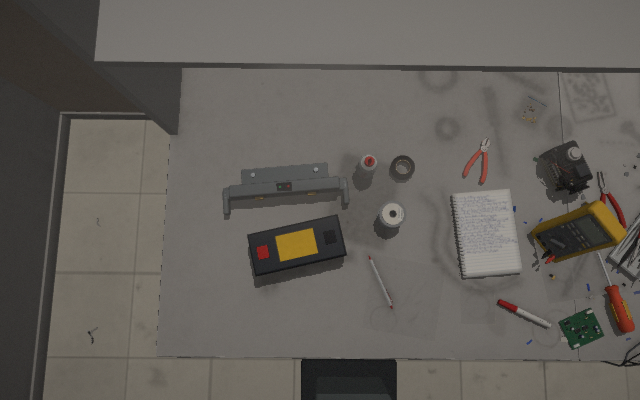

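View pics/scene0.png

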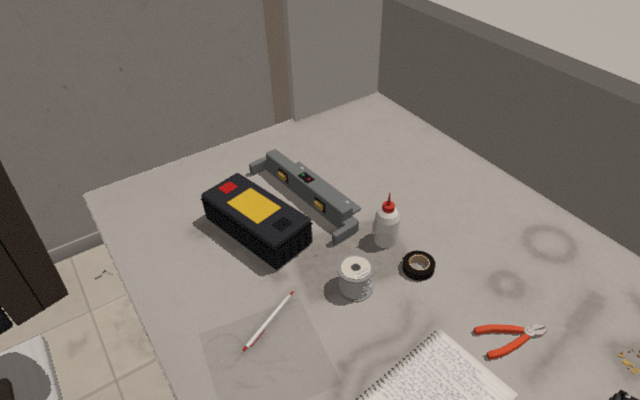

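The top view shows the unit with its red end at (263,252), its black end at (330,238) and the yellow plate at (297,245). The dock's stop runs from (228,185) to (345,180), and the reel (391,215), tape roll (402,167) and bottle (368,162) sit to its right. The networks' positions agree with the picture. Next I measure the yaws.

Add to h.py:
```python
def ray(c,uv,z):
    "pixels -> world points on the plane at height z"
    p=np.c_[np.atleast_2d(uv),np.ones(len(np.atleast_2d(uv)))]@np.linalg.inv(c['camera_matrix']).T
    d=R.from_quat(c['orientation']).apply(p)
    return (c['xyz']+d*((z-c['xyz'][2])/d[:,2])[:,None])[:,:2]
def blob(c,lo,hi,near=None):
    m=cv2.inRange(cv2.cvtColor(c['pixels'],cv2.COLOR_RGB2HSV),lo,hi)
    if near is not None: m=m*near
    n,l,s,_=cv2.connectedComponentsWithStats(m)
    k=1+np.argmax(s[1:,4]); return cv2.findContours((l==k).astype('uint8'),cv2.RETR_EXTERNAL,cv2.CHAIN_APPROX_NONE)[0][0][:,0,:].astype(float), s[k,4]
def unit(c):
    "centre and yaw from the yellow plate (outline taken to the top plane)"
    near=np.zeros((400,640),'uint8'); near[:,180:380]=1
    u,a=blob(c,(18,120,90),(35,255,255),near)
    w=ray(c,u,.0755).astype('float32')
    (ctr,size,_)=cv2.minAreaRect(w*1000)
    b=cv2.boxPoints(cv2.minAreaRect(w*1000)); e=max((b[1]-b[0],b[2]-b[1]),key=np.linalg.norm)
    if e[1]<0:e=-e
    return np.array(ctr)/1000, np.arctan2(-e[0],e[1]), np.round(size), a
```

Run:
```python
from h import *
from scipy.optimize import minimize
for cam in ['top','scene']:
    c=shot(cam); print(cam,unit(c))
    for t in ['contact_left','contact_right']:
        print(t,[(np.round(d['position'],3),round(d['conf'],2)) for d in ctrl.recognise(cam,t)[:2]])
    m=ctrl.masks_of(cam,'dock')[0]['region'].astype('uint8')
    # dock yaw: project horns' hull
    h=cv2.findContours(m,0,1)[0]; h=max(h,key=cv2.contourArea)[:,0,:].astype(float)
    w=ray(c,h,.055).astype('float32')*1000
    print('dockrect',cv2.minAreaRect(w),m.sum())
    if cam=='top':
        x0,y0,x1,y1=205,150,365,290
        im=c['pixels'][y0:y1,x0:x1,::-1].copy(); im=cv2.resize(im,None,fx=5,fy=4.2*5/4.2,interpolation=cv2.INTER_CUBIC)
        cv2.imwrite('pics/crop.png',im[:600])
```

```text
top (array([0.56219562, 0.16190776]), np.float32(0.2350562), array([61., 91.]), np.int32(1021))
contact_left []
contact_right []
dockrect ((700.02001953125, 193.23199462890625), (106.93327331542969, 304.0789489746094), 5.484147071838379) 3388
scene (array([0.56313647, 0.16096872]), np.float32(0.23453687), array([63., 94.]), np.int32(1038))
contact_left []
contact_right [(array([0.69 , 0.124, 0.035]), 0.59)]
dockrect ((680.5057983398438, 161.2172088623047), (106.8870620727539, 324.8678894042969), 5.408505439758301) 3483
```

View pics/crop.png

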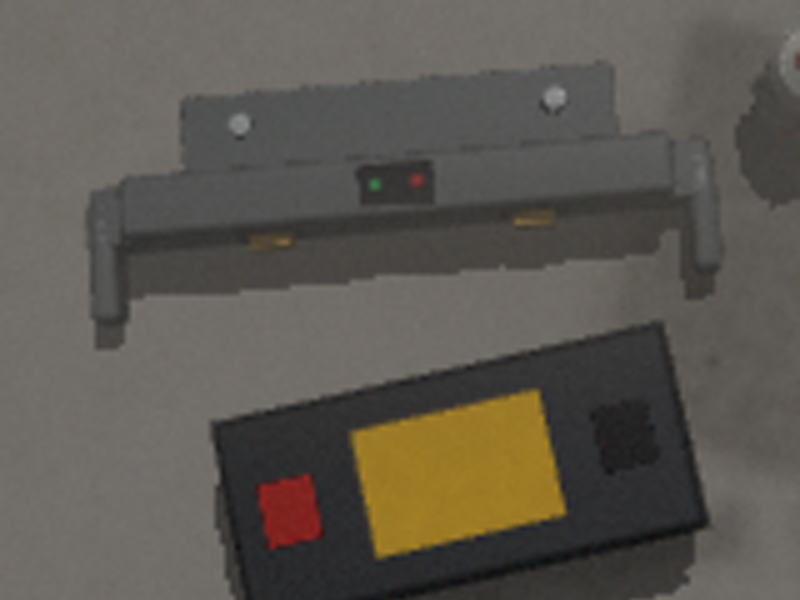

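The enlarged view shows the stop's front edge from (120,238) to (675,195), the contacts at (270,241) and (535,218), and the bolts at (239,124) and (555,97). I'll turn these into a dock pose.

Run:
```python
from h import *
c=shot('top')
for n,p,z in [('front top',[(120,240),(672,197)],.055),('back',[(125,180),(668,135)],.055),('contacts',[(270,241),(535,218)],.035),('bolts',[(239,124),(555,97)],.01),('horn tip',[(110,320),(706,268)],.03)]:
    w=ray(c,np.array(p)/5+[205,150],z); d=w[0]-w[1]; print(n,np.round(w,4).tolist(),np.arctan2(-d[0],d[1]),w.mean(0),np.hypot(*d))
```

```text
front top [[0.6724, 0.3271], [0.6963, 0.0611]] 0.08951888884086934 [0.6843309  0.19411297] 0.2671296416756194
back [[0.7018, 0.326], [0.7268, 0.0632]] 0.09509126461405647 [0.71431696 0.19459485] 0.2639961223586971
contacts [[0.6757, 0.2578], [0.6885, 0.1278]] 0.09838415401168533 [0.68207336 0.19281489] 0.13057415349343837
bolts [[0.7391, 0.2791], [0.7548, 0.1193]] 0.0981315364565313 [0.74697913 0.19918778] 0.1605079966259247
horn tip [[0.6364, 0.3356], [0.6652, 0.0433]] 0.098240929454994 [0.65081547 0.18945776] 0.2936869551422444
```

Add to h.py:
```python
DY=.096; DO=np.array([.686,.1935]); DR=np.array([[np.cos(DY),-np.sin(DY)],[np.sin(DY),np.cos(DY)]])
def dk(p): return (np.asarray(p)[:2]-DO)@DR      # world -> dock
def wd(p): return DO+DR@np.asarray(p)            # dock -> world
def delta(w,z):
    s=ctrl.get_state(); return np.round(R.from_quat(s['tcp_rot']).inv().apply(np.r_[w,z]-s['eef_pos']),4)
def report(both=True):
    s=ctrl.get_state(); t=dk(s['eef_pos'])
    print('t',round(s['time'],2),'tcp dock mm',np.round(t*1e3,1),'z',round(s['eef_pos'][2],4),'F',np.round(s['contact_force'],1))
    for cam in ['top','scene']:
        c=shot(cam); p,y,sz,a=unit(c); y-=DY; q=dk(p)
        print(cam,'unit dock mm',np.round(q*1e3,1),'yaw',round(float(y),3),sz,a)
        r=np.array([[np.cos(y),-np.sin(y)],[np.sin(y),np.cos(y)]])
        print('  near face L/R at 95:',*[np.round((q+r@[-.05,k])*1e3,0) for k in(.095,-.095)])
```

Run:
```python
from h import *
print(ctrl.pinch_z); s=ctrl.get_state(); print(R.from_quat(s['tcp_rot']).as_matrix().round(3))
print(delta([.50,-.2],.2)); print(delta([.45,.236],.2)); report()
```

```text
0.0187
[[ 0.923  0.384 -0.   ]
 [ 0.384 -0.923 -0.   ]
 [-0.    -0.    -1.   ]]
[ 0.385  -0.2985 -0.0008]
[ 0.5061 -0.7203 -0.0008]
t 1.15 tcp dock mm [-503.3 -772.1] z 0.1992 F [ 0.1  0.7 -0.1]
top unit dock mm [-126.4  -19.6] yaw 0.139 [61. 91.] 1019
  near face L/R at 95: [-189.   68.] [-163. -121.]
scene unit dock mm [-125.5  -20.5] yaw 0.139 [63. 94.] 1040
  near face L/R at 95: [-188.   67.] [-162. -121.]
```

The manual's scale: shifts go in shares of 0.75 m and turns go in shares of pi/2 rad. Converting my numbers, -0.5 m / 0.75 = -0.6667, 0.45 m / 0.75 = 0.6, 0.298 rad / 1.5708 = 0.1897.

Emit:
{"api": "inch_along", "payload": {"plan": [[[0.5133,-0.398,0],[0,0,0.1897],0],[[0.5133,-0.398,0],[0,0,0.1897],0],[[0.5133,-0.398,0],[0,0,0.1897],0],[[0.5133,-0.398,0],[0,0,0.1897],0],[[0.5133,-0.398,0],[0,0,0.1897],0],[[0.5133,-0.398,0],[0,0,0.1897],0],[[0.5133,-0.398,0],[0,0,0.1897],0],[[0.56,-0.56,0],[0,0,0.1897],0],[[0.6,-0.6667,0],[0,0,0.1897],0]]}}

```text
time: 2.38
eef_pos: [0.4806, -0.1162, 0.1995]
tcp_rot: [0.999, 0.048, 0.0, 0.0]
contact_force: [1.6, 1.3, 0.7]
opening: -0.003
finger_force: 0.0
```

Emit:
{"api": "inch_along", "payload": {"plan": [[[0,0,0],[0,0,0],0]]}}

```text
time: 2.5
eef_pos: [0.4803, -0.1144, 0.1994]
tcp_rot: [0.999, 0.051, 0.0, -0.0]
contact_force: [0.8, -0.0, -0.3]
opening: -0.005
finger_force: 0.0
```

Run:
```python
from h import *
print(ctrl.get_state()['qpos'].round(2)); print(R.from_quat(ctrl.get_state()['tcp_rot']).as_matrix().round(3))
print(delta(wd([-.23,.068]),.2)); print(delta(wd([-.23,.068]),.02))
```

```text
[-0.44 -0.12  2.01  0.    1.25  1.03]
[[ 0.995  0.102  0.   ]
 [ 0.102 -0.995  0.001]
 [ 0.    -0.    -1.   ]]
[ 0.0064 -0.3548 -0.0005]
[ 0.0063 -0.3547  0.1795]
```

In the tool's units: -0.355 m / 0.75 = -0.4733, -0.3 m / 0.75 = -0.4.

Emit:
{"api": "inch_along", "payload": {"plan": [[[0,-0.08,0],[0,0,0],0],[[0,-0.16,0],[0,0,0],0],[[0,-0.24,0],[0,0,0],0],[[0,-0.32,0],[0,0,0],0],[[0,-0.4,0],[0,0,0],0],[[0.008,-0.4733,0.04],[0,0,0],0],[[0.008,-0.4733,0.12],[0,0,0],0],[[0.008,-0.4733,0.2],[0,0,0],0],[[0.008,-0.4733,0.2373],[0,0,0],0],[[0.008,-0.4733,0.2373],[0,0,0],0]]}}

```text
time: 3.75
eef_pos: [0.4507, 0.2344, 0.0187]
tcp_rot: [0.999, 0.047, -0.003, 0.001]
contact_force: [0.6, 0.4, 1.5]
opening: 0.0
finger_force: 0.0
```

Run:
```python
from h import *
report(); shot('scene','s1.png')
print(ctrl.get_state()['qpos'].round(2)); print(R.from_quat(ctrl.get_state()['tcp_rot']).as_matrix().round(3)[0])
```

```text
t 3.75 tcp dock mm [-230.3   63.3] z 0.0187 F [0.6 0.4 1.5]
top unit dock mm [-126.3  -19.6] yaw 0.138 [61. 91.] 1023
  near face L/R at 95: [-189.   68.] [-163. -121.]
scene unit dock mm [-125.5  -20.5] yaw 0.141 [63. 94.] 1041
  near face L/R at 95: [-188.   66.] [-162. -122.]
[ 0.28  0.15  2.09 -0.    0.89  1.76]
[0.995 0.095 0.004]
```

View pics/s1.png

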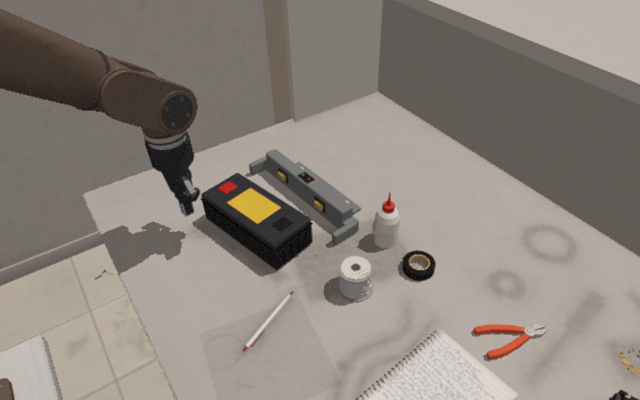

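The gripper tip at (188,210) stands behind the unit's left end, with clear space between them. I push slowly.

In the tool's units: 0.033 m / 0.75 = 0.044, 0.03 m / 0.75 = 0.04.

Emit:
{"api": "inch_along", "payload": {"plan": [[[0.0107,0,0],[0,0,0],0],[[0.0187,0,0],[0,0,0],0],[[0.024,0,0],[0,0,0],0],[[0.028,0,0],[0,0,0],0],[[0.032,0,0],[0,0,0],0],[[0.036,0,0],[0,0,0],0],[[0.04,0,0],[0,0,0],0],[[0.044,0,0],[0,0,0],0]]}}

```text
time: 4.9
eef_pos: [0.4814, 0.2382, 0.02]
tcp_rot: [0.999, 0.048, -0.005, 0.001]
contact_force: [-10.3, -1.1, 3.6]
opening: 0.002
finger_force: 5.1
```

Emit:
{"api": "inch_along", "payload": {"plan": [[[0.0027,0,0],[0,0,0],0],[[0.0053,0,0],[0,0,0],0],[[0.008,0,0],[0,0,0],0]]}}

```text
time: 5.28
eef_pos: [0.4832, 0.2386, 0.0184]
tcp_rot: [0.999, 0.048, -0.01, 0.001]
contact_force: [-14.2, -0.8, 3.3]
opening: 0.003
finger_force: 6.9
```

Emit:
{"api": "inch_along", "payload": {"plan": [[[0.0027,0,0],[0,0,0],0],[[0.0053,0,0],[0,0,0],0],[[0.008,0,0],[0,0,0],0]]}}

```text
time: 5.65
eef_pos: [0.4887, 0.2396, 0.018]
tcp_rot: [0.999, 0.048, -0.01, 0.001]
contact_force: [-14.3, 0.7, 3.5]
opening: 0.001
finger_force: 7.1
```

```bash
python3 -c "
from h import *
report()"
```

```text
t 5.65 tcp dock mm [-192.    64.8] z 0.018 F [-14.3   0.7   3.5]
top unit dock mm [-123.6  -19.9] yaw 0.08 [61. 91.] 1022
  near face L/R at 95: [-181.   71.] [-166. -119.]
scene unit dock mm [-122.5  -20.7] yaw 0.075 [63. 94.] 1034
  near face L/R at 95: [-179.   70.] [-165. -119.]
```

In the tool's units: 0.03 m / 0.75 = 0.04, 0.027 m / 0.75 = 0.036.

Emit:
{"api": "inch_along", "payload": {"plan": [[[0.004,0,0],[0,0,0],0],[[0.008,0,0],[0,0,0],0],[[0.012,0,0],[0,0,0],0],[[0.016,0,0],[0,0,0],0],[[0.02,0,0],[0,0,0],0],[[0.024,0,0],[0,0,0],0],[[0.028,0,0],[0,0,0],0],[[0.032,0,0],[0,0,0],0],[[0.036,0,0],[0,0,0],0],[[0.04,0,0],[0,0,0],0]]}}

```text
time: 7.0
eef_pos: [0.5177, 0.2442, 0.0173]
tcp_rot: [0.999, 0.047, -0.011, -0.001]
contact_force: [-15.0, 7.0, 0.8]
opening: 0.004
finger_force: 7.4
```

```bash
python3 -c "
from h import *
report()"
```

```text
t 7.0 tcp dock mm [-162.6   66.6] z 0.0173 F [-15.    7.    0.8]
top unit dock mm [-112.3  -23.1] yaw -0.131 [91. 60.] 1009
  near face L/R at 95: [-149.   78.] [-174. -111.]
scene unit dock mm [-111.1  -24.3] yaw -0.134 [94. 63.] 1014
  near face L/R at 95: [-148.   76.] [-173. -112.]
```

In the tool's units: 0.186 m / 0.75 = 0.248, 0.18 m / 0.75 = 0.24.

Emit:
{"api": "inch_along", "payload": {"plan": [[[0.004,0,0],[0,0,0],0],[[0.008,0,0],[0,0,0],0],[[-0.02,0,0],[0,0,0],0],[[-0.0533,0,0],[0,0,0],0],[[-0.0533,0.08,0],[0,0,0],0],[[-0.0533,0.16,0],[0,0,0],0],[[-0.0533,0.24,0],[0,0,0],0],[[-0.0533,0.248,0],[0,0,0],0]]}}

```text
time: 8.1
eef_pos: [0.506, 0.0507, 0.0217]
tcp_rot: [0.999, 0.045, 0.001, 0.0]
contact_force: [0.2, 0.4, 0.1]
opening: -0.001
finger_force: 0.0
```

```bash
python3 -c "
from h import *
report()"
```

```text
t 8.1 tcp dock mm [-192.8 -124.9] z 0.0217 F [0.2 0.4 0.1]
top unit dock mm [-109.6  -24. ] yaw -0.174 [91. 61.] 1005
  near face L/R at 95: [-142.   78.] [-175. -109.]
scene unit dock mm [-86.7 -41.2] yaw -0.686 [95. 43.] 362
  near face L/R at 95: [-65.  64.] [-186.  -83.]
```

In the tool's units: 0.03 m / 0.75 = 0.04, 0.018 m / 0.75 = 0.024.

Emit:
{"api": "inch_along", "payload": {"plan": [[[0.0013,-0.016,0],[0,0,0],0],[[0.008,-0.0173,0],[0,0,0],0],[[0.012,-0.0173,0],[0,0,0],0],[[0.016,-0.016,0],[0,0,0],0],[[0.02,-0.0147,0],[0,0,0],0],[[0.024,-0.0133,0],[0,0,0],0],[[0.028,-0.012,0],[0,0,0],0],[[0.032,-0.0093,0],[0,0,0],0],[[0.036,-0.008,0],[0,0,0],0],[[0.04,-0.0067,0],[0,0,0],0]]}}

```text
time: 9.45
eef_pos: [0.5273, 0.0622, 0.0186]
tcp_rot: [0.999, 0.049, -0.009, -0.0]
contact_force: [-12.4, -2.6, 4.6]
opening: 0.001
finger_force: 6.8
```

```bash
python3 -c "
from h import *
report()"
```

```text
t 9.45 tcp dock mm [-170.6 -115.5] z 0.0186 F [-12.4  -2.6   4.6]
top unit dock mm [-105.   -23.1] yaw -0.083 [61. 89.] 928
  near face L/R at 95: [-147.   76.] [-163. -114.]
scene unit dock mm [-90.4 -53.8] yaw -0.07 [32. 38.] 158
  near face L/R at 95: [-134.   44.] [-147. -145.]
```

In the tool's units: 0.04 m / 0.75 = 0.0533, 0.036 m / 0.75 = 0.048.

Emit:
{"api": "inch_along", "payload": {"plan": [[[0.0053,0.0013,0],[0,0,0],0],[[0.0107,0.0027,0],[0,0,0],0],[[0.016,0.004,0],[0,0,0],0],[[0.0213,0.0053,0],[0,0,0],0],[[0.0267,0.0067,0],[0,0,0],0],[[0.032,0.008,0],[0,0,0],0],[[0.0373,0.0093,0],[0,0,0],0],[[0.0427,0.0093,0],[0,0,0],0],[[0.048,0.0107,0],[0,0,0],0],[[0.0533,0.0107,0],[0,0,0],0]]}}

```text
time: 10.8
eef_pos: [0.5682, 0.0568, 0.0183]
tcp_rot: [0.999, 0.049, -0.009, 0.001]
contact_force: [-12.7, -5.9, 2.4]
opening: 0.002
finger_force: 6.8
```

```bash
python3 -c "
from h import *
report()"
```

```text
t 10.8 tcp dock mm [-130.3 -124.8] z 0.0183 F [-12.7  -5.9   2.4]
top unit dock mm [-92.3 -22. ] yaw 0.239 [61. 91.] 977
  near face L/R at 95: [-163.   58.] [-118. -126.]
scene unit dock mm [-118.1   -1.9] yaw -0.401 [70. 34.] 221
  near face L/R at 95: [-127.  105.] [-201.  -70.]
```

In the tool's units: -0.175 m / 0.75 = -0.2333, -0.12 m / 0.75 = -0.16.

Emit:
{"api": "inch_along", "payload": {"plan": [[[-0.0267,0,0],[0,0,0],0],[[-0.0907,0,0],[0,0,0],0],[[-0.0907,-0.08,0],[0,0,0],0],[[-0.0907,-0.16,0],[0,0,0],0],[[-0.0907,-0.2333,0],[0,0,0],0],[[-0.088,-0.2333,0],[0,0,0],0]]}}

```text
time: 11.65
eef_pos: [0.4922, 0.2292, 0.0215]
tcp_rot: [0.999, 0.051, 0.001, -0.0]
contact_force: [-0.2, -0.6, -0.2]
opening: -0.0
finger_force: 0.0
```

```bash
python3 -c "
from h import *
report()"
```

```text
t 11.65 tcp dock mm [-189.5   54.1] z 0.0215 F [-0.2 -0.6 -0.2]
top unit dock mm [-92.3 -22. ] yaw 0.239 [61. 91.] 1013
  near face L/R at 95: [-163.   59.] [-118. -126.]
scene unit dock mm [-91.  -22.8] yaw 0.249 [64. 94.] 995
  near face L/R at 95: [-163.   57.] [-116. -127.]
```

In the tool's units: 0.034 m / 0.75 = 0.0453, 0.031 m / 0.75 = 0.0413.

Emit:
{"api": "inch_along", "payload": {"plan": [[[0.008,0,0],[0,0,0],0],[[0.0133,0,0],[0,0,0],0],[[0.0173,-0.0013,0],[0,0,0],0],[[0.0213,-0.004,0],[0,0,0],0],[[0.0253,-0.008,0],[0,0,0],0],[[0.0293,-0.012,0],[0,0,0],0],[[0.0333,-0.016,0],[0,0,0],0],[[0.0373,-0.02,0],[0,0,0],0],[[0.0413,-0.024,0],[0,0,0],0],[[0.0453,-0.0267,0],[0,0,0],0]]}}

```text
time: 13.0
eef_pos: [0.5187, 0.2466, 0.0182]
tcp_rot: [0.999, 0.048, -0.007, 0.003]
contact_force: [-8.0, -5.4, 1.0]
opening: -0.001
finger_force: 4.7
```

```bash
python3 -c "
from h import *
report()"
```

```text
t 13.0 tcp dock mm [-161.5   68.9] z 0.0182 F [-8.  -5.4  1. ]
top unit dock mm [-88.5 -20.2] yaw 0.127 [61. 91.] 1004
  near face L/R at 95: [-150.   68.] [-126. -121.]
scene unit dock mm [-87.4 -20.8] yaw 0.123 [63. 94.] 985
  near face L/R at 95: [-149.   67.] [-125. -121.]
```

In the tool's units: 0.023 m / 0.75 = 0.0307, 0.021 m / 0.75 = 0.028.

Emit:
{"api": "inch_along", "payload": {"plan": [[[0.004,-0.0027,0],[0,0,0],0],[[0.008,-0.0053,0],[0,0,0],0],[[0.012,-0.008,0],[0,0,0],0],[[0.016,-0.0107,0],[0,0,0],0],[[0.02,-0.0133,0],[0,0,0],0],[[0.024,-0.016,0],[0,0,0],0],[[0.028,-0.0187,0],[0,0,0],0],[[0.0307,-0.0213,0],[0,0,0],0]]}}

```text
time: 14.1
eef_pos: [0.5396, 0.2651, 0.0181]
tcp_rot: [0.999, 0.048, -0.008, 0.002]
contact_force: [-10.0, -4.6, 0.7]
opening: 0.002
finger_force: 5.0
```

```bash
python3 -c "
from h import *
report()"
```

```text
t 14.1 tcp dock mm [-138.9   85.3] z 0.0181 F [-10.   -4.6   0.7]
top unit dock mm [-83.2 -18.1] yaw -0.069 [61. 89.] 1003
  near face L/R at 95: [-127.   80.] [-140. -109.]
scene unit dock mm [-81.6 -18.5] yaw -0.044 [62. 94.] 970
  near face L/R at 95: [-127.   79.] [-136. -111.]
```

In the tool's units: 0.203 m / 0.75 = 0.2707, -0.032 m / 0.75 = -0.0427.

Emit:
{"api": "inch_along", "payload": {"plan": [[[-0.016,0,0],[0,0,0],0],[[-0.0427,0.0267,0],[0,0,0],0],[[-0.0427,0.1067,0],[0,0,0],0],[[-0.0427,0.1867,0],[0,0,0],0],[[-0.0427,0.2667,0],[0,0,0],0],[[-0.04,0.2707,0],[0,0,0],0],[[-0.032,0.2707,0],[0,0,0],0],[[-0.024,0.2707,0],[0,0,0],0],[[-0.0173,0.2707,0],[0,0,0],0],[[-0.0133,0.2693,0],[0,0,0],0]]}}

```text
time: 15.45
eef_pos: [0.5491, 0.0659, 0.019]
tcp_rot: [0.999, 0.049, -0.008, -0.0]
contact_force: [-13.4, -3.4, 4.2]
opening: 0.002
finger_force: 7.2
```

Emit:
{"api": "inch_along", "payload": {"plan": [[[0.004,-0.0007,0],[0,0,0],0],[[0.008,-0.0013,0],[0,0,0],0],[[0.012,-0.002,0],[0,0,0],0],[[0.016,-0.0027,0],[0,0,0],0],[[0.02,-0.0027,0],[0,0,0],0],[[0.024,-0.0027,0],[0,0,0],0]]}}

```text
time: 16.2
eef_pos: [0.565, 0.0682, 0.0175]
tcp_rot: [0.999, 0.05, -0.01, 0.001]
contact_force: [-13.8, -8.1, 1.6]
opening: -0.006
finger_force: 7.0
```

```bash
python3 -c "
from h import *
report()"
```

```text
t 16.2 tcp dock mm [-132.4 -113.1] z 0.0175 F [-13.8  -8.1   1.6]
top unit dock mm [-77.6 -15.8] yaw 0.064 [61. 89.] 899
  near face L/R at 95: [-134.   76.] [-121. -114.]
scene unit dock mm [-48.8 -54.8] yaw -0.649 [21. 14.] 44
  near face L/R at 95: [-31.  51.] [-146. -100.]
```

In the tool's units: 0.012 m / 0.75 = 0.016, 0.009 m / 0.75 = 0.012.

Emit:
{"api": "inch_along", "payload": {"plan": [[[0.004,-0.0007,0],[0,0,0],0],[[0.008,-0.0013,0],[0,0,0],0],[[0.012,-0.0013,0],[0,0,0],0],[[0.016,-0.0013,0],[0,0,0],0]]}}

```text
time: 16.8
eef_pos: [0.5769, 0.0699, 0.0171]
tcp_rot: [0.999, 0.05, -0.01, 0.002]
contact_force: [-12.3, -8.9, -1.4]
opening: -0.001
finger_force: 6.7
```

Emit:
{"api": "inch_along", "payload": {"plan": [[[-0.0267,0,0],[0,0,0],0],[[-0.0667,-0.0267,0],[0,0,0],0],[[-0.0667,-0.1067,0],[0,0,0],0],[[-0.0667,-0.1867,0],[0,0,0],0],[[-0.0667,-0.24,0],[0,0,0],0]]}}

```text
time: 17.42
eef_pos: [0.5172, 0.2487, 0.0213]
tcp_rot: [0.999, 0.05, 0.0, -0.0]
contact_force: [-0.3, -0.8, 0.5]
opening: -0.0
finger_force: 0.0
```

```bash
python3 -c "
from h import *
report()"
```

```text
t 17.43 tcp dock mm [-162.8   71.1] z 0.0213 F [-0.3 -0.8  0.5]
top unit dock mm [-73.1 -14.9] yaw 0.15 [61. 91.] 998
  near face L/R at 95: [-137.   72.] [-108. -116.]
scene unit dock mm [-72.  -15.7] yaw 0.148 [64. 94.] 956
  near face L/R at 95: [-136.   71.] [-107. -117.]
```

Emit:
{"api": "inch_along", "payload": {"plan": [[[0.008,0,0],[0,0,0],0],[[0.0147,0,0],[0,0,0],0],[[0.02,0,0],[0,0,0],0],[[0.024,-0.0013,0],[0,0,0],0],[[0.028,-0.004,0],[0,0,0],0],[[0.032,-0.0067,0],[0,0,0],0],[[0.036,-0.0093,0],[0,0,0],0],[[0.04,-0.012,0],[0,0,0],0],[[0.044,-0.0147,0],[0,0,0],0],[[0.048,-0.0173,0],[0,0,0],0]]}}

```text
time: 18.77
eef_pos: [0.5467, 0.2588, 0.0185]
tcp_rot: [0.999, 0.048, -0.008, 0.002]
contact_force: [-10.5, -4.3, 1.8]
opening: 0.003
finger_force: 5.1
```

```bash
python3 -c "
from h import *
report()"
```

```text
t 18.77 tcp dock mm [-132.4   78.4] z 0.0185 F [-10.5  -4.3   1.8]
top unit dock mm [-68.9 -13.6] yaw 0.026 [61. 91.] 991
  near face L/R at 95: [-121.   80.] [-116. -110.]
scene unit dock mm [-67.7 -14.5] yaw 0.023 [63. 94.] 944
  near face L/R at 95: [-120.   79.] [-116. -111.]
```

In the tool's units: 0.015 m / 0.75 = 0.02, 0.012 m / 0.75 = 0.016.

Emit:
{"api": "inch_along", "payload": {"plan": [[[0.004,-0.0027,0],[0,0,0],0],[[0.008,-0.0053,0],[0,0,0],0],[[0.012,-0.008,0],[0,0,0],0],[[0.016,-0.0107,0],[0,0,0],0],[[0.02,-0.012,0],[0,0,0],0]]}}

```text
time: 19.5
eef_pos: [0.5603, 0.2696, 0.0182]
tcp_rot: [0.999, 0.047, -0.008, 0.002]
contact_force: [-11.1, -3.8, 1.3]
opening: 0.001
finger_force: 5.4
```

Emit:
{"api": "inch_along", "payload": {"plan": [[[-0.016,0,0],[0,0,0],0],[[-0.0373,0.0267,0],[0,0,0],0],[[-0.0373,0.1067,0],[0,0,0],0],[[-0.0373,0.1867,0],[0,0,0],0],[[-0.0373,0.2667,0],[0,0,0],0],[[-0.0373,0.2667,0],[0,0,0],0]]}}

```text
time: 20.25
eef_pos: [0.5592, 0.066, 0.0222]
tcp_rot: [0.999, 0.045, 0.002, 0.0]
contact_force: [-0.4, -0.1, 0.4]
opening: -0.003
finger_force: 0.0
```

```bash
python3 -c "
from h import *
report()"
```

```text
t 20.25 tcp dock mm [-138.5 -114.7] z 0.0222 F [-0.4 -0.1  0.4]
top unit dock mm [-65.2 -12.1] yaw -0.086 [59. 89.] 999
  near face L/R at 95: [-107.   87.] [-123. -103.]
scene unit dock mm [-52.5 -43.2] yaw -0.036 [34. 37.] 142
  near face L/R at 95: [-99.  53.] [-106. -136.]
```

In the tool's units: 0.024 m / 0.75 = 0.032, -0.006 m / 0.75 = -0.008.

Emit:
{"api": "inch_along", "payload": {"plan": [[[0.004,-0.0053,0],[0,0,0],0],[[0.008,-0.008,0],[0,0,0],0],[[0.012,-0.008,0],[0,0,0],0],[[0.016,-0.008,0],[0,0,0],0],[[0.02,-0.008,0],[0,0,0],0],[[0.024,-0.008,0],[0,0,0],0],[[0.028,-0.008,0],[0,0,0],0],[[0.032,-0.008,0],[0,0,0],0]]}}

```text
time: 21.35
eef_pos: [0.5734, 0.078, 0.0181]
tcp_rot: [0.999, 0.049, -0.01, 0.001]
contact_force: [-14.3, -4.8, 2.4]
opening: -0.003
finger_force: 7.0
```

```bash
python3 -c "
from h import *
report()"
```

```text
t 21.35 tcp dock mm [-123.1 -104.1] z 0.0181 F [-14.3  -4.8   2.4]
top unit dock mm [-61.5 -11.6] yaw -0.009 [60. 90.] 833
  near face L/R at 95: [-111.   84.] [-112. -106.]
scene unit dock mm [-40.5 -45.6] yaw -0.035 [23. 28.] 82
  near face L/R at 95: [-87.  51.] [ -94. -139.]
```

In the tool's units: 0.009 m / 0.75 = 0.012, 0.006 m / 0.75 = 0.008.

Emit:
{"api": "inch_along", "payload": {"plan": [[[0.004,0,0],[0,0,0],0],[[0.008,0,0],[0,0,0],0],[[0.012,0,0],[0,0,0],0]]}}

```text
time: 21.82
eef_pos: [0.5819, 0.0781, 0.0176]
tcp_rot: [0.999, 0.05, -0.011, 0.002]
contact_force: [-15.4, -7.8, 2.6]
opening: 0.001
finger_force: 7.8
```

Emit:
{"api": "inch_along", "payload": {"plan": [[[-0.0187,0,0],[0,0,0],0],[[-0.0347,-0.0267,0],[0,0,0],0],[[-0.0347,-0.1067,0],[0,0,0],0],[[-0.0347,-0.1867,0],[0,0,0],0],[[-0.0347,-0.2533,0],[0,0,0],0],[[-0.0347,-0.2533,0],[0,0,0],0]]}}

```text
time: 22.58
eef_pos: [0.5448, 0.2706, 0.022]
tcp_rot: [0.999, 0.051, 0.001, -0.001]
contact_force: [0.3, -0.8, 0.9]
opening: 0.0
finger_force: 0.0
```

```bash
python3 -c "
from h import *
report()"
```

```text
t 22.57 tcp dock mm [-133.1   90.3] z 0.022 F [ 0.3 -0.8  0.9]
top unit dock mm [-58.6 -10.9] yaw 0.056 [61. 91.] 987
  near face L/R at 95: [-114.   81.] [-103. -109.]
scene unit dock mm [-57.6 -11.6] yaw 0.051 [63. 94.] 931
  near face L/R at 95: [-112.   81.] [-103. -109.]
```

In the tool's units: 0.023 m / 0.75 = 0.0307, 0.021 m / 0.75 = 0.028.

Emit:
{"api": "inch_along", "payload": {"plan": [[[0.0067,0,0],[0,0,0],0],[[0.0107,0,0],[0,0,0],0],[[0.0147,0,0],[0,0,0],0],[[0.0187,-0.0013,0],[0,0,0],0],[[0.0227,-0.0027,0],[0,0,0],0],[[0.0253,-0.004,0],[0,0,0],0],[[0.028,-0.0053,0],[0,0,0],0],[[0.0307,-0.0067,0],[0,0,0],0]]}}

```text
time: 23.68
eef_pos: [0.5623, 0.2709, 0.0189]
tcp_rot: [0.999, 0.047, -0.008, 0.002]
contact_force: [-11.4, -4.3, 5.3]
opening: 0.002
finger_force: 6.2
```

```bash
python3 -c "
from h import *
report()"
```

```text
t 23.68 tcp dock mm [-115.7   88.9] z 0.0189 F [-11.4  -4.3   5.3]
top unit dock mm [-56.2 -10.8] yaw -0.013 [60. 90.] 982
  near face L/R at 95: [-105.   85.] [-108. -105.]
scene unit dock mm [-55.  -11.6] yaw -0.012 [64. 94.] 919
  near face L/R at 95: [-104.   84.] [-106. -106.]
```

In the tool's units: 0.0045 m / 0.75 = 0.006, 0.003 m / 0.75 = 0.004.

Emit:
{"api": "inch_along", "payload": {"plan": [[[0.002,-0.0013,0],[0,0,0],0],[[0.004,-0.0027,0],[0,0,0],0],[[0.006,-0.0027,0],[0,0,0],0]]}}

```text
time: 24.15
eef_pos: [0.5661, 0.2734, 0.0186]
tcp_rot: [0.999, 0.047, -0.009, 0.002]
contact_force: [-13.5, -2.3, 5.0]
opening: 0.003
finger_force: 6.7
```

Emit:
{"api": "inch_along", "payload": {"plan": [[[0.0013,0,0],[0,0,0],0],[[0.0027,0,0],[0,0,0],0]]}}

```text
time: 24.4
eef_pos: [0.5676, 0.2741, 0.0186]
tcp_rot: [0.999, 0.047, -0.009, 0.001]
contact_force: [-13.5, -1.1, 4.3]
opening: -0.002
finger_force: 7.0
```

```bash
python3 -c "
from h import *
report()"
```

```text
t 24.4 tcp dock mm [-110.1   91.6] z 0.0186 F [-13.5  -1.1   4.3]
top unit dock mm [-54.7 -10.5] yaw -0.053 [60. 90.] 993
  near face L/R at 95: [-100.   87.] [-110. -103.]
scene unit dock mm [-53.2 -11.6] yaw -0.062 [62. 94.] 910
  near face L/R at 95: [-97.  86.] [-109. -103.]
```

In the tool's units: 0.002 m / 0.75 = 0.0027, 0.001 m / 0.75 = 0.0013.

Emit:
{"api": "inch_along", "payload": {"plan": [[[0.0013,0,0],[0,0,0],0],[[0.0027,0,0],[0,0,0],0]]}}

```text
time: 24.75
eef_pos: [0.5678, 0.2741, 0.0183]
tcp_rot: [0.999, 0.047, -0.012, 0.002]
contact_force: [-18.1, -2.3, 6.8]
opening: 0.001
finger_force: 9.4
```

Emit:
{"api": "inch_along", "payload": {"plan": [[[0.0013,0,0],[0,0,0],0]]}}

```text
time: 24.88
eef_pos: [0.5677, 0.2741, 0.018]
tcp_rot: [0.999, 0.047, -0.013, 0.002]
contact_force: [-20.1, -1.7, 8.9]
opening: 0.002
finger_force: 10.4
```

Emit:
{"api": "inch_along", "payload": {"plan": [[[0.0013,0,0],[0,0,0],0]]}}

```text
time: 25.0
eef_pos: [0.5676, 0.2741, 0.0177]
tcp_rot: [0.999, 0.047, -0.014, 0.002]
contact_force: [-22.7, -2.0, 9.0]
opening: 0.001
finger_force: 11.4
```

Emit:
{"api": "inch_along", "payload": {"plan": [[[-0.0187,0,0],[0,0,0],0],[[-0.0427,0.0267,0],[0,0,0],0],[[-0.0427,0.1067,0],[0,0,0],0],[[-0.0427,0.1867,0],[0,0,0],0],[[-0.0427,0.26,0],[0,0,0],0],[[-0.0427,0.26,0],[0,0,0],0]]}}

```text
time: 25.75
eef_pos: [0.567, 0.0748, 0.022]
tcp_rot: [0.999, 0.045, 0.001, 0.0]
contact_force: [0.6, -0.3, 0.2]
opening: -0.003
finger_force: 0.0
```

```bash
python3 -c "
from h import *
report()"
```

```text
t 25.75 tcp dock mm [-129.8 -106.8] z 0.022 F [ 0.6 -0.3  0.2]
top unit dock mm [-54.8 -10.6] yaw -0.054 [60. 90.] 943
  near face L/R at 95: [-100.   87.] [-110. -103.]
scene unit dock mm [-42.8 -36.4] yaw -0.101 [46. 37.] 192
  near face L/R at 95: [-83.  63.] [-102. -126.]
```

In the tool's units: 0.017 m / 0.75 = 0.0227, 0.015 m / 0.75 = 0.02.

Emit:
{"api": "inch_along", "payload": {"plan": [[[0.0053,0,0],[0,0,0],0],[[0.0093,0,0],[0,0,0],0],[[0.0133,0,0],[0,0,0],0],[[0.0167,0,0],[0,0,0],0],[[0.02,0,0],[0,0,0],0],[[0.0227,0,0],[0,0,0],0]]}}

```text
time: 26.6
eef_pos: [0.5759, 0.0806, 0.019]
tcp_rot: [0.999, 0.048, -0.008, -0.0]
contact_force: [-12.8, -2.4, 5.3]
opening: 0.001
finger_force: 6.6
```

```bash
python3 -c "
from h import *
report()"
```

```text
t 26.6 tcp dock mm [-120.4 -101.8] z 0.019 F [-12.8  -2.4   5.3]
top unit dock mm [-54.4  -9.6] yaw -0.067 [61. 87.] 840
  near face L/R at 95: [-98.  89.] [-111. -101.]
scene unit dock mm [-37.  -42.5] yaw -0.101 [33. 24.] 104
  near face L/R at 95: [-77.  57.] [ -96. -132.]
```

In the tool's units: 0.003 m / 0.75 = 0.004, 0.0015 m / 0.75 = 0.002.

Emit:
{"api": "inch_along", "payload": {"plan": [[[0.002,0,0],[0,0,0],0],[[0.004,0,0],[0,0,0],0]]}}

```text
time: 26.95
eef_pos: [0.5782, 0.0803, 0.0187]
tcp_rot: [0.999, 0.049, -0.009, 0.0]
contact_force: [-14.0, -3.1, 4.4]
opening: -0.002
finger_force: 7.0
```

Emit:
{"api": "inch_along", "payload": {"plan": [[[0.002,0,0],[0,0,0],0],[[0.004,0,0],[0,0,0],0]]}}

```text
time: 27.2
eef_pos: [0.5808, 0.0802, 0.0184]
tcp_rot: [0.999, 0.049, -0.01, 0.001]
contact_force: [-14.7, -4.5, 3.9]
opening: -0.002
finger_force: 7.2
```

Emit:
{"api": "inch_along", "payload": {"plan": [[[0.002,0,0],[0,0,0],0],[[0.004,0,0],[0,0,0],0]]}}

```text
time: 27.45
eef_pos: [0.5835, 0.0801, 0.0182]
tcp_rot: [0.999, 0.049, -0.01, 0.001]
contact_force: [-14.7, -4.6, 3.4]
opening: 0.0
finger_force: 7.6
```

In the tool's units: 0.002 m / 0.75 = 0.0027, 0.001 m / 0.75 = 0.0013.

Emit:
{"api": "inch_along", "payload": {"plan": [[[0.0013,0,0],[0,0,0],0],[[0.0027,0,0],[0,0,0],0]]}}

```text
time: 27.7
eef_pos: [0.5851, 0.0801, 0.0181]
tcp_rot: [0.999, 0.049, -0.011, 0.001]
contact_force: [-15.2, -6.5, 5.0]
opening: -0.0
finger_force: 7.9
```

Emit:
{"api": "inch_along", "payload": {"plan": [[[0.0013,0,0],[0,0,0],0]]}}

```text
time: 27.82
eef_pos: [0.586, 0.0801, 0.018]
tcp_rot: [0.999, 0.049, -0.011, 0.001]
contact_force: [-14.6, -6.5, 3.4]
opening: 0.001
finger_force: 7.9
```

Emit:
{"api": "inch_along", "payload": {"plan": [[[0.0013,0,0],[0,0,0],0]]}}

```text
time: 27.95
eef_pos: [0.5869, 0.0801, 0.0179]
tcp_rot: [0.999, 0.049, -0.011, 0.001]
contact_force: [-16.5, -7.5, 4.9]
opening: -0.003
finger_force: 8.7
```

```bash
python3 -c "
from h import *
report()"
```

```text
t 27.95 tcp dock mm [-109.5 -103.4] z 0.0179 F [-16.5  -7.5   4.9]
top unit dock mm [-51.3  -9.3] yaw 0.027 [60. 89.] 809
  near face L/R at 95: [-104.   84.] [ -99. -106.]
scene unit dock mm [-26.6 -44.7] yaw -0.106 [24. 16.] 50
  near face L/R at 95: [-66.  55.] [ -86. -134.]
```

In the tool's units: 0.001 m / 0.75 = 0.0013.

Emit:
{"api": "inch_along", "payload": {"plan": [[[0.0013,0,0],[0,0,0],0]]}}

```text
time: 28.18
eef_pos: [0.5868, 0.0802, 0.0178]
tcp_rot: [0.999, 0.049, -0.012, 0.001]
contact_force: [-17.5, -6.5, 6.0]
opening: 0.006
finger_force: 9.8
```

Emit:
{"api": "inch_along", "payload": {"plan": [[[-0.016,0,0],[0,0,0],0],[[-0.0373,-0.0267,0],[0,0,0],0],[[-0.0373,-0.1067,0],[0,0,0],0],[[-0.0373,-0.1867,0],[0,0,0],0],[[-0.0373,-0.2533,0],[0,0,0],0],[[-0.0373,-0.2533,0],[0,0,0],0]]}}

```text
time: 28.92
eef_pos: [0.5491, 0.2728, 0.0219]
tcp_rot: [0.999, 0.051, 0.001, -0.001]
contact_force: [-0.5, -2.4, -0.0]
opening: -0.004
finger_force: 0.0
```

```bash
python3 -c "
from h import *
report()"
```

```text
t 28.93 tcp dock mm [-128.7   92. ] z 0.0219 F [-0.5 -2.4 -0. ]
top unit dock mm [-51.4  -9.8] yaw 0.027 [61. 90.] 983
  near face L/R at 95: [-104.   84.] [ -99. -106.]
scene unit dock mm [-50.6 -10.6] yaw 0.024 [63. 94.] 917
  near face L/R at 95: [-103.   83.] [ -98. -107.]
```

The manual's scale: shifts go in shares of 0.75 m and turns go in shares of pi/2 rad. Converting my numbers, 0.018 m / 0.75 = 0.024, 0.0165 m / 0.75 = 0.022.

Emit:
{"api": "inch_along", "payload": {"plan": [[[0.0053,0,0],[0,0,0],0],[[0.0107,0,0],[0,0,0],0],[[0.0147,0,0],[0,0,0],0],[[0.0187,0,0],[0,0,0],0],[[0.022,0,0],[0,0,0],0],[[0.024,0,0],[0,0,0],0]]}}

```text
time: 29.78
eef_pos: [0.5637, 0.2693, 0.0197]
tcp_rot: [0.999, 0.048, -0.006, 0.001]
contact_force: [-10.2, -0.8, 4.9]
opening: -0.002
finger_force: 5.3
```

Emit:
{"api": "inch_along", "payload": {"plan": [[[0.0013,0,0],[0,0,0],0],[[0.0027,0,0],[0,0,0],0]]}}

```text
time: 30.02
eef_pos: [0.5636, 0.2694, 0.0191]
tcp_rot: [0.999, 0.048, -0.008, 0.001]
contact_force: [-13.9, -1.2, 4.9]
opening: -0.001
finger_force: 7.0
```

Emit:
{"api": "inch_along", "payload": {"plan": [[[0.0013,0,0],[0,0,0],0],[[0.0027,0,0],[0,0,0],0]]}}

```text
time: 30.28
eef_pos: [0.5649, 0.2701, 0.0189]
tcp_rot: [0.999, 0.048, -0.009, 0.001]
contact_force: [-14.3, 0.2, 5.9]
opening: -0.003
finger_force: 7.1
```

```bash
python3 -c "
from h import *
report()"
```

```text
t 30.27 tcp dock mm [-113.2   87.8] z 0.0189 F [-14.3   0.2   5.9]
top unit dock mm [-50.9  -9.8] yaw 0.015 [60. 90.] 980
  near face L/R at 95: [-102.   84.] [ -99. -106.]
scene unit dock mm [-49.9 -10.5] yaw 0.012 [63. 94.] 921
  near face L/R at 95: [-101.   84.] [ -99. -106.]
```

In the tool's units: 0.002 m / 0.75 = 0.0027, 0.001 m / 0.75 = 0.0013.

Emit:
{"api": "inch_along", "payload": {"plan": [[[0.0013,0,0],[0,0,0],0],[[0.0027,0,0],[0,0,0],0]]}}

```text
time: 30.62
eef_pos: [0.5665, 0.2707, 0.0189]
tcp_rot: [0.999, 0.048, -0.009, 0.0]
contact_force: [-15.0, 1.7, 5.4]
opening: -0.001
finger_force: 7.4
```

Emit:
{"api": "inch_along", "payload": {"plan": [[[0.0013,0,0],[0,0,0],0]]}}

```text
time: 30.75
eef_pos: [0.5672, 0.2709, 0.0187]
tcp_rot: [0.999, 0.048, -0.01, 0.0]
contact_force: [-13.5, 0.7, 5.8]
opening: -0.0
finger_force: 7.5
```

Emit:
{"api": "inch_along", "payload": {"plan": [[[0.0013,0,0],[0,0,0],0]]}}

```text
time: 30.88
eef_pos: [0.568, 0.2711, 0.0187]
tcp_rot: [0.999, 0.048, -0.01, 0.0]
contact_force: [-15.7, 1.1, 5.9]
opening: 0.004
finger_force: 7.8
```

```bash
python3 -c "
from h import *
report()"
```

```text
t 30.88 tcp dock mm [-110.    88.5] z 0.0187 F [-15.7   1.1   5.9]
top unit dock mm [-50. -10.] yaw -0.009 [60. 90.] 981
  near face L/R at 95: [-99.  85.] [-101. -105.]
scene unit dock mm [-49.2 -10.6] yaw -0.006 [63. 94.] 912
  near face L/R at 95: [-99.  85.] [-100. -105.]
```

In the tool's units: 0.001 m / 0.75 = 0.0013.

Emit:
{"api": "inch_along", "payload": {"plan": [[[0.0013,0,0],[0,0,0],0]]}}

```text
time: 31.1
eef_pos: [0.5684, 0.2711, 0.0185]
tcp_rot: [0.999, 0.048, -0.011, 0.001]
contact_force: [-17.5, 0.9, 6.1]
opening: 0.002
finger_force: 8.7
```

Emit:
{"api": "inch_along", "payload": {"plan": [[[0.0013,0,0],[0,0,0],0]]}}

```text
time: 31.22
eef_pos: [0.5684, 0.271, 0.0184]
tcp_rot: [0.999, 0.048, -0.012, 0.001]
contact_force: [-20.0, 1.3, 7.1]
opening: -0.005
finger_force: 10.1
```

```bash
python3 -c "
from h import *
report()"
```

```text
t 31.23 tcp dock mm [-109.7   88.4] z 0.0184 F [-20.    1.3   7.1]
top unit dock mm [-49.9 -10. ] yaw -0.012 [60. 90.] 982
  near face L/R at 95: [-99.  86.] [-101. -104.]
scene unit dock mm [-49.1 -10.7] yaw -0.006 [63. 94.] 912
  near face L/R at 95: [-99.  85.] [-100. -105.]
```

In the tool's units: 0.19 m / 0.75 = 0.2533, -0.026 m / 0.75 = -0.0347.

Emit:
{"api": "inch_along", "payload": {"plan": [[[-0.016,0,0],[0,0,0],0],[[-0.0347,0.0267,0],[0,0,0],0],[[-0.0347,0.1067,0],[0,0,0],0],[[-0.0347,0.1867,0],[0,0,0],0],[[-0.0347,0.2533,0],[0,0,0],0],[[-0.0347,0.2533,0],[0,0,0],0],[[-0.0267,0.2533,0],[0,0,0],0],[[-0.0213,0.2533,0],[0,0,0],0],[[-0.0173,0.2533,0],[0,0,0],0],[[-0.0133,0.2533,0],[0,0,0],0]]}}

```text
time: 32.58
eef_pos: [0.585, 0.0817, 0.0208]
tcp_rot: [0.999, 0.049, -0.002, -0.0]
contact_force: [-6.4, 0.2, 2.6]
opening: 0.0
finger_force: 2.9
```

Emit:
{"api": "inch_along", "payload": {"plan": [[[0.0027,0,0],[0,0,0],0],[[0.0053,0,0],[0,0,0],0]]}}

```text
time: 32.83
eef_pos: [0.5848, 0.0816, 0.0194]
tcp_rot: [0.999, 0.049, -0.007, -0.0]
contact_force: [-11.5, -1.7, 4.4]
opening: 0.003
finger_force: 6.5
```

Emit:
{"api": "inch_along", "payload": {"plan": [[[0.0013,0,0],[0,0,0],0],[[0.0027,0,0],[0,0,0],0]]}}

```text
time: 33.08
eef_pos: [0.5848, 0.0816, 0.0187]
tcp_rot: [0.999, 0.049, -0.01, -0.0]
contact_force: [-13.8, -2.2, 4.8]
opening: 0.003
finger_force: 7.2
```

Emit:
{"api": "inch_along", "payload": {"plan": [[[0.0013,0,0],[0,0,0],0]]}}

```text
time: 33.2
eef_pos: [0.5857, 0.0814, 0.0186]
tcp_rot: [0.999, 0.049, -0.01, 0.0]
contact_force: [-14.9, -3.5, 5.3]
opening: -0.001
finger_force: 7.5
```

In the tool's units: 0.001 m / 0.75 = 0.0013.

Emit:
{"api": "inch_along", "payload": {"plan": [[[0.0013,0,0],[0,0,0],0]]}}

```text
time: 33.33
eef_pos: [0.5865, 0.0813, 0.0186]
tcp_rot: [0.999, 0.049, -0.01, 0.0]
contact_force: [-14.1, -3.7, 5.9]
opening: 0.001
finger_force: 7.8
```

Emit:
{"api": "inch_along", "payload": {"plan": [[[0.0013,0,0],[0,0,0],0]]}}

```text
time: 33.45
eef_pos: [0.5871, 0.0812, 0.0185]
tcp_rot: [0.999, 0.049, -0.011, 0.001]
contact_force: [-16.7, -4.5, 6.3]
opening: 0.002
finger_force: 8.7
```

Emit:
{"api": "inch_along", "payload": {"plan": [[[0.0013,0,0],[0,0,0],0]]}}

```text
time: 33.58
eef_pos: [0.587, 0.0814, 0.0182]
tcp_rot: [0.999, 0.049, -0.012, 0.0]
contact_force: [-19.5, -3.7, 7.3]
opening: -0.001
finger_force: 9.5
```

In the tool's units: 0.15 m / 0.75 = 0.2, -0.12 m / 0.75 = -0.16.

Emit:
{"api": "inch_along", "payload": {"plan": [[[-0.016,0,0],[0,0,0],0],[[-0.08,0,0],[0,0,0],0],[[-0.0933,0,-0.0533],[0,0,0],0],[[-0.0933,0.0667,-0.12],[0,0,0],0],[[-0.0933,0.1333,-0.16],[0,0,0],0],[[-0.0933,0.2,-0.16],[0,0,0],0]]}}

```text
time: 34.33
eef_pos: [0.5441, -0.0762, 0.1461]
tcp_rot: [0.999, 0.049, 0.005, 0.002]
contact_force: [0.2, 0.1, -0.3]
opening: -0.001
finger_force: 0.0
```

Run:
```python
from h import *
report()
for cam in ['top','scene']:
    c=shot(cam)
    for t in ['solder_reel','tape_roll','white_bottle','power_unit','dock']:
        print(t,[(np.round(d['position'],3),round(d['conf'],2)) for d in ctrl.mark_of(cam,t)[:1]])
    if cam=='top': cv2.imwrite('pics/end.png',cv2.resize(c['pixels'][150:270,205:365,::-1],None,fx=5,fy=5,interpolation=cv2.INTER_CUBIC))
```

```text
t 34.33 tcp dock mm [-167.1 -254.8] z 0.1461 F [ 0.2  0.1 -0.3]
top unit dock mm [-49.3  -9.9] yaw 0.006 [60. 90.] 981
  near face L/R at 95: [-100.   85.] [ -99. -105.]
scene unit dock mm [-73.2   1.6] yaw -0.48 [93. 40.] 290
  near face L/R at 95: [-74. 109.] [-161.  -60.]
solder_reel [(array([ 0.642, -0.07 , -0.006]), 0.72)]
tape_roll [(array([ 0.764, -0.101,  0.003]), 0.9)]
white_bottle [(array([ 0.76 , -0.006, -0.   ]), 0.64)]
power_unit [(array([ 0.636,  0.184, -0.001]), 0.56)]
dock [(array([ 0.687,  0.193, -0.004]), 0.91)]
solder_reel [(array([ 0.636, -0.064,  0.003]), 0.73)]
tape_roll [(array([ 0.763, -0.101, -0.002]), 0.93)]
white_bottle [(array([ 0.758, -0.008,  0.001]), 0.8)]
power_unit [(array([ 0.636,  0.176, -0.002]), 0.65)]
dock []
```

View pics/end.png

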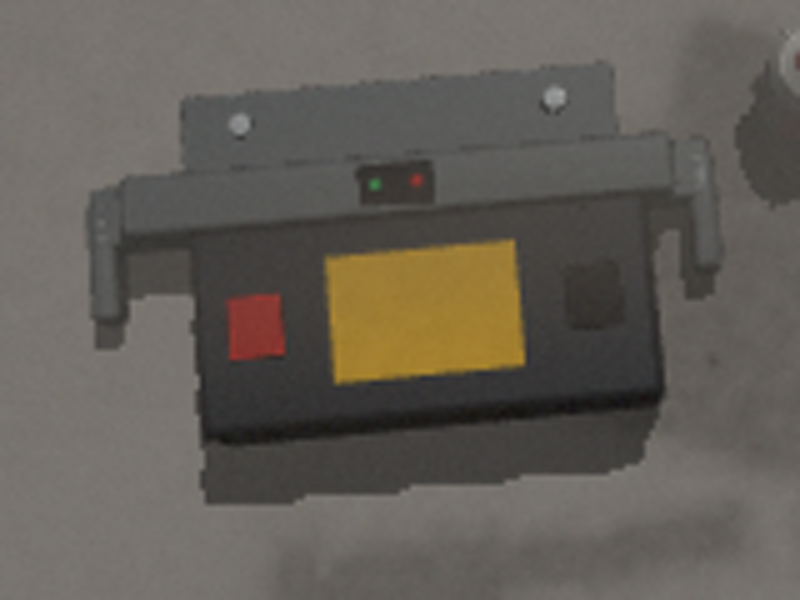

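The unit's front edge meets the stop along its whole length, from (195,235) to (640,200). It sits between the horns about 10 mm right of centre, and the bystanders have not moved.

```bash
python3 -c "
from plant import ctrl
print(ctrl.sign_off())"
```

```text
the job is handed in; nothing more can be done
None
```

The power unit was walked into the dock by alternate end pushes, left end first, and the job is handed in; no verdict came back. It stands square against the stop to about 0.006 rad and about 10 mm right of centre, the gripper is clear of it and the bystanders have not moved. The contacts were not measured directly, and one stop touch peaked at 22.7 N along the push, or about 24.5 N with its vertical part, which could count as over the 24 N limit.

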